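Click the red stop collar onto the detent post

ROBOT

A 7-joint arm with a two-finger parallel gripper is mounted at the origin on the work surface. World frame = base frame: x ahead of the robot, y to its left, z up, the work surface at z = 0. Lengths are in mm, angles in rad, forces in N, time in s.
With the tool pointing down it reaches from about 425 to 825 mm from the base axis. Payload 3.6 kg.
Tool frame: the origin (TCP) lies at the very end of the fingers, on their centre line; the grasp point (between the pads) lies 19 mm behind it (manip.hold_point_z is the distance from the TCP to the grasp point, in mm); z points along the fingers, y is the line along which they close (so a half turn about z gives the same grasp; the last joint's range is limited). The gripper opens to 85 mm and grips with 20 to 120 N. Pads are 22 mm wide; open, the fingers measure 114 mm over their backs; the gripper's body (76 mm by 85 mm) begins 54 mm behind the grasp point. The pads swing forward as they close: fully open they stand 13 mm farther back than shut.
Start: joints at [-1.169, 0.615, -0.013, 1.423, 0.008, 1.103, -0.04], TCP at [270.221, 591.137, 231.297] pointing down, gripper open.
Joint ranges: [-3.12, 3.12], [-0.3, 2.06], [-1.34, 1.32], [0.26, 2.42], [-1.36, 4.5], [0.01, 1.98], [-2.84, 2.84]. Speed limits (rad/s): [2.79, 2.79, 3.14, 3.14, 3.14, 3.14, 3.14].

INTERFACE

Orientations are given as a 3x3 rotation matrix whose columns are the frame's x, y, z axes.
In Python, from cell import monitor, cams, order, manip gives the robot as it stands. The module is installed in compiled form; this text tells all that it offers.
- The arm moves only by the tool move_arm, never from a script. Its argument "deltas" is text: rows parted by semicolons, each of 6 numbers parted by spaces: the shift along the tool's x, y, z in cm, then the turn, a rotation vector about the tool's x, y, z in rad. A call has 1 to 8 rows; each row shifts and turns the commanded pose from where the row before left it, along the tool's axes as they then stand; what a row does not reach is not made up. A row lasts 1/10 s, in which the tool goes at most 50 mm and 8.59 degrees, less where a joint would pass 70% of its speed; a pose out of reach is approached as far as the arm can. A call is refused whole if a number of a shift passes 5 or a number of a turn 0.15, either way. A call with a gripper value outside its range is refused whole. "grip" is the opening in per cent of the stroke, from 0 (shut) to 100 (fully open), set as the call begins (left out, the last holds). The fingers move at their own pace and stop on an object; "force" is the grip in N (left out, the last holds). Time passes only in rows, so rows that do not move let the fingers close. It gives the time, the measured TCP pose, the force, the opening and the grip force at its end, in the units of the state.
- monitor.observe(): the state, without advancing time (a new reading comes with each control period).
- cams.get_image(name): name is "side" or "top" or "wrist"; returns a dict with "image" (400x640x3 uint8, red, green, blue), "vfov" (degrees; the focal length in pixels is half the picture's height over the tangent of half this angle, whatever the lens; pixels are square), "cx", "cy" (the principal point, pixels), "R" (3x3) and "t" (3): a world point X has camera coordinates R X + t. Camera axes: x right, y down, z forward; pixel columns grow to the right and rows downward; lengths in mm; the calibration is good to about 2 mm. A picture is of the moment at which its call begins. There is no depth.
- order.close_job(): hands the job in; it is judged then, once.
The state is a dict: "t": time; "q": joint angles; "joint_velocities": joint speeds; "tau": joint torques, N m; "tool_pos": TCP position; "orientation": TCP orientation; "ft_force": force on the tool from outside, world axes, zero at the start; "torque": the same for the moment, N m; "grip_width": opening from 0.0 (shut) to 1.0 (fully open); "finger_force": force on a finger pad.
Only numpy, scipy, OpenCV 4.12 (cv2) and the standard library are available. Lean on these libraries where they do the work, as an engineer would, in place of code of your own. Each camera call takes 0.05 s, during which the arm holds its last target. There are 200 camera calls.

TASK

Take the red stop collar with the yellow band from the rubber tray and slide it down over the steel detent post until its inner groove clicks onto the two sprung balls. Push gently, feel for the click, stop at it and let go only when it has settled in the click, leaving it there: do not shove the collar on down the rod past the balls, and leave the other things on the bench where they are.

Things in the scene. Friction and masses are not known exactly. Their poses are not given: they have to be found in the camera images.
- post: Detent post: grey square foot 110 x 110 x 20 mm, fixed to the bench, with an upright steel rod, 22 mm diameter, in its middle. Origin: underside of the foot on the rod's axis; z up along the rod. Two brass balls (12 mm diameter) stick out 4.5 mm from the rod at its +x and -x sides, both at one height, set for this job anywhere from 107 to 141 mm above the origin; that height is not measured.
- rod_tip (a point): Top of the post's rod, on its axis, 161 mm above the bench. The rod has its full 22 mm diameter up to 153 mm; above that a cone narrows to a 10 mm wide tip. Black slots in its sides show the span in which the balls can be set.
- ball_a (a joint): How far the ball on the post's +x side is pressed into the rod: 0 m = fully out, about 0.0035 while the collar's bore rides over it. Its spring pushes 4.4 N when out, 7.2 N at 0.0035. Going down, the collar's mouth meets the balls when its centre is 38 mm above them; over the next 4 to 6 mm the push rises to roughly 7 to 14 N, then the bore slides on with 0 to 4 N.
- ball_b (a joint): The same for the ball on the post's -x side. From 7 mm above the balls the groove draws the collar down by itself, pulling with some 6 to 10 N (the click); the balls are fully out while the collar's centre is within 1.5 mm of their height. Pushing on from there, the resistance rises again, to 4 N and more within 2 mm, until the balls are pressed in and the click is lost (the groove's far flank). Its own weight cannot move the collar out of the click.
- collar_center (a point): Centre of the red stop collar (half-way up, on its axis, z along it): plastic tube with a yellow band round its middle, outer diameter 44 mm, 72 mm long, about 0.14 kg, the same both ways up, standing upright on the tray. Bore 24 mm, mouths widened to 32 mm by a 4 mm bevel. Inside, a groove 34 mm wide with 45 degree flanks, from 7.5 mm above to 7.5 mm below the centre.
- tray: Black rubber tray, 100 (x) x 300 (y) x 12 mm, fixed to the bench, on which the red collar and two spacers stand in a row along the tray's y at a pitch of 95 mm. Origin at the middle of its underside; z up.
- blue_spacer: Plain blue plastic tube, 44 mm outer diameter, 72 mm tall, on the tray; not to be used. Origin at the centre of its underside.
- black_spacer: Plain black plastic tube, 44 mm outer diameter, 72 mm tall, on the tray; not to be used. Origin at the centre of its underside.
- screwdriver: Red screwdriver lying on the bench nearer the robot; leave alone.
- wrench: Steel wrench lying on the bench beyond the tray; leave alone.
- jar: Glass jar with a yellow lid, 64 mm diameter, 80 mm tall; leave alone.
- mug: Blue mug, 80 mm diameter, 90 mm tall; leave alone.
- tape_measure: Yellow tape measure, 70 x 35 x 60 mm, standing on the bench; leave alone.
There are look-alikes about, which are no part of the job. What is shaped like the part that bears collar_center but green or turquoise is not meant.

How it is judged (in metres and radians):
On the way, in this order (a step that is already met when the one before it is completed fails the run):
1. the red collar is threaded upright on the rod, still above the click (horizontal distance between collar_center and post below 0.005 m and angle between the z axis of collar_center and the z axis of post, either way round below 0.15 rad and z of collar_center in the frame of post between 0.145 and 0.185 m), for 0.1 s.
2. still held by the fingers, the collar sits in the click, both balls out in its groove (horizontal distance between collar_center and post below 0.005 m and angle between the z axis of collar_center and the z axis of post, either way round below 0.1 rad and z of collar_center in the frame of post between 0.105 and 0.143 m and value of joint each of ball_a, ball_b below 0.001 m and contact force between the fingers and collar above 1 N), for 0.5 s.
At the end, for the whole second after the job is handed in: The red collar is on the rod (axis within 5 mm and 0.1 rad of the rod's), its centre 105 to 143 mm above the bench, both balls sprung out into its groove (each pressed in by less than 1 mm), at rest and released (horizontal distance between collar_center and post below 0.005 m and angle between the z axis of collar_center and the z axis of post, either way round below 0.1 rad and z of collar_center in the frame of post between 0.105 and 0.143 m and value of joint each of ball_a, ball_b below 0.001 m and linear speed of collar below 0.02 m/s); the robot touches nothing.
It fails at once if the collar is pressed or wedged against the post with more than 40 N in all (the squeeze of the balls included) (contact force between collar and post above 40 N).
It fails at once if the collar is shoved past the click, down the rod (centre less than 89 mm above the bench, on the rod) (horizontal distance between collar_center and post below 0.01 m and z of collar_center in the frame of post below 0.089 m).
It fails at once if another loose thing is moved more than 20 mm (distance of any of blue_spacer, black_spacer, screwdriver, wrench, jar, mug, tape_measure from where it was at the start of the episode above 0.02 m).
It also fails if it takes over 64 s, if anything falls off the work surface, if the arm or the gripper's body presses on something with over 40 N, if the wrist force passes 120 N, or if a joint passes its speed limit or range.

## Working session

There is one attempt and no reset: what is moved stays moved. The work goes in short steps, Python scripts to look and compute and a tool call to move; the robot and the scene stay as the last step left them, time stands still between calls to the robot, and variables do not carry over. Pictures are saved under pics/ and viewed, at most 10 in all, crops included, and the job is handed in when it is done.

Besides the shell and the picture viewer there is one more tool, called after "Request:" by a JSON object that holds its "name" and its "arguments", one argument or row to a line. move_arm: Moves the arm, as the interface text tells. Its arguments: {"type":"object","properties":{"deltas":{"type":"string"},"grip":{"type":"number"},"force":{"type":"number"}},"required":["deltas"]}

```bash
mkdir -p pics; cat > h.py <<'E'
import numpy as np, cv2
from cell import monitor, cams, order, manip
def grab(n):
    d=cams.get_image(n); d['R']=np.array(d['R']); d['t']=np.array(d['t']).ravel()
    d['f']=200/np.tan(np.radians(d['vfov'])/2); d['C']=-d['R'].T@d['t']; return d
def ray(d,u,v):
    r=d['R'].T@np.array([(u-d['cx'])/d['f'],(v-d['cy'])/d['f'],1]); return r/np.linalg.norm(r)
def plane(d,u,v,z):
    r=ray(d,u,v); return d['C']+r*(z-d['C'][2])/r[2]
def tri(a,pa,b,pb):
    ra,rb=ray(a,*pa),ray(b,*pb); A=np.stack([ra,-rb],1); s=np.linalg.lstsq(A,b['C']-a['C'],rcond=None)[0]
    P,Q=a['C']+s[0]*ra,b['C']+s[1]*rb; return (P+Q)/2,np.linalg.norm(P-Q)
def proj(d,X):
    c=d['R']@np.array(X,float)+d['t']; return c[:2]/c[2]*d['f']+[d['cx'],d['cy']]
def save(d,n): cv2.imwrite('pics/'+n,cv2.cvtColor(d['image'],cv2.COLOR_RGB2BGR))
E
python3 - <<'E'
from h import *
for n in('side','top'):
    d=grab(n); save(d,n+'0.png'); print(n,d['vfov'],d['cx'],d['cy'],d['C'].round(0),ray(d,d['cx'],d['cy']).round(2))
s=monitor.observe(); print(s)
E
```

```text
side 55.42639322839838 319.13551103526635 201.68741541996388 [361. 502. 814.] [ 0.23 -0.62 -0.75]
top 50.36088819977349 317.74686328899116 204.63355545390104 [ 374.  -99. 1182.] [ 0.19  0.01 -0.98]
{'t': 0.1, 'q': array([-1.16851485,  0.61583106, -0.01263103,  1.42473354,  0.00808073,
        1.10343374, -0.04039592]), 'joint_velocities': array([-0.00120312, -0.00285484, -0.00045902, -0.00280281, -0.0004432 ,
        0.00100387, -0.00014948]), 'tau': array([ 6.47662455e-04, -4.70381784e+01,  2.59998338e-01, -1.71571791e+01,
        1.01119184e-02,  5.75441358e-03,  7.63380228e-06]), 'tool_pos': array([269.93482516, 590.53614572, 230.25010149]), 'orientation': array([[-9.09503259e-01,  4.15695646e-01, -9.75244137e-04],
       [ 4.15696790e-01,  9.09500730e-01, -2.14500008e-03],
       [-4.68193923e-06, -2.35629042e-03, -9.99997224e-01]]), 'ft_force': array([0.26385582, 0.28249679, 0.01025283]), 'torque': array([ 0.03845476, -0.00595019, -0.0185109 ]), 'finger_force': 0.0, 'grip_width': 0.9991002403148168}
```

View pics/side0.png

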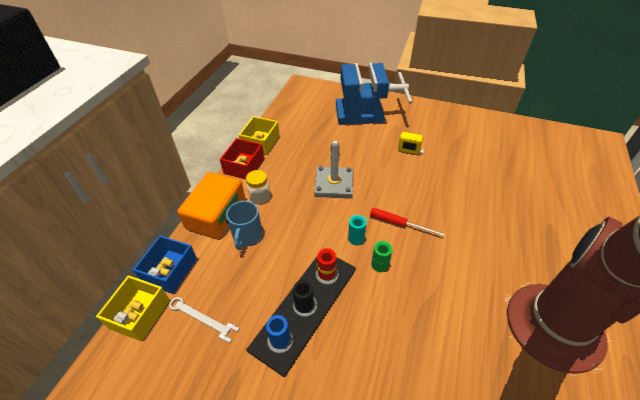

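View pics/top0.png

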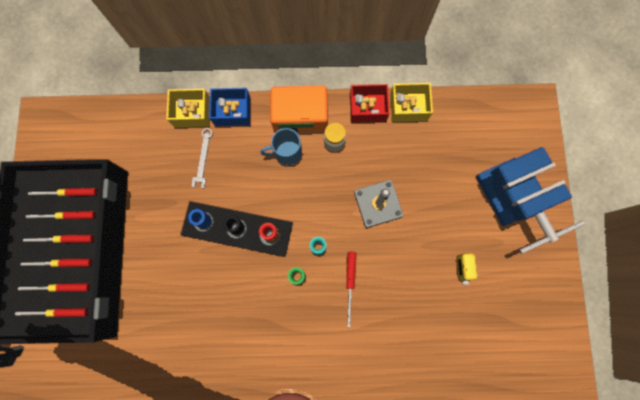

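Side view: red collar with a yellow band at (326,265), top view (268,232), at the tray's near end. Look-alikes are turquoise (358,229)/(318,245), green (382,256)/(297,276), black spacer (303,297) and blue spacer (278,332). I choose the red, banded one. The post is at side (334,180) and top (378,204). Next come one close crop and the measurement.

```bash
python3 - <<'E'
from h import *
s=grab('side'); t=grab('top')
def cr(d,x,y,w=40,h=50,k=8): return cv2.resize(d['image'][y-h//2:y+h//2,x-w//2:x+w//2],None,fx=k,fy=k,interpolation=cv2.INTER_CUBIC)
a=np.hstack([cr(s,326,265,50,40,7),cr(s,335,165,50,40,7)]); b=np.hstack([cr(t,268,232,50,40,7),cr(t,378,204,50,40,7)])
save({'image':np.vstack([a,b])},'crop1.png')
# red/yellow collar mask
for n,d,box in(('side',s,(300,235,355,295)),('top',t,(250,215,290,250))):
    x0,y0,x1,y1=box; hsv=cv2.cvtColor(d['image'],cv2.COLOR_RGB2HSV)[y0:y1,x0:x1]
    red=(((hsv[...,0]<6)|(hsv[...,0]>172))&(hsv[...,1]>170)&(hsv[...,2]>70)).astype(np.uint8)
    c=max(cv2.findContours(red,cv2.RETR_EXTERNAL,cv2.CHAIN_APPROX_NONE)[0],key=cv2.contourArea)
    print(n,cv2.boundingRect(c),np.array(box[:2])+cv2.fitEllipse(c)[0],cv2.fitEllipse(c)[1])
# turquoise/green etc. not needed; post foot mask (grey)
for n,d,box in(('side',s,(305,150,365,205)),('top',t,(345,175,412,235))):
    x0,y0,x1,y1=box; im=d['image'][y0:y1,x0:x1].astype(int)
    g=((im.max(2)-im.min(2))<28).astype(np.uint8)
    c=max(cv2.findContours(g,cv2.RETR_EXTERNAL,cv2.CHAIN_APPROX_NONE)[0],key=cv2.contourArea)
    r=cv2.minAreaRect(c); print(n,np.array(box[:2])+r[0],r[1:],(np.array(box[:2])+cv2.boxPoints(r)).round(1).tolist())
E
```

```text
side (17, 14, 20, 22) [326.23215103 259.23419762] (18.609619140625, 21.790014266967773)
top (9, 8, 18, 18) [267.49613953 230.93510246] (16.212284088134766, 17.127723693847656)
side [333.96620178 173.31109047] ((36.759769439697266, 46.8343620300293), 2.385944128036499) [[314.6, 195.9], [316.6, 149.1], [353.3, 150.7], [351.4, 197.5]]
top [377.84999847 203.54999733] ((38.8960075378418, 38.57978439331055), 71.56504821777344) [[353.4, 191.2], [390.0, 179.0], [402.3, 215.9], [365.7, 228.1]]
```

View pics/crop1.png

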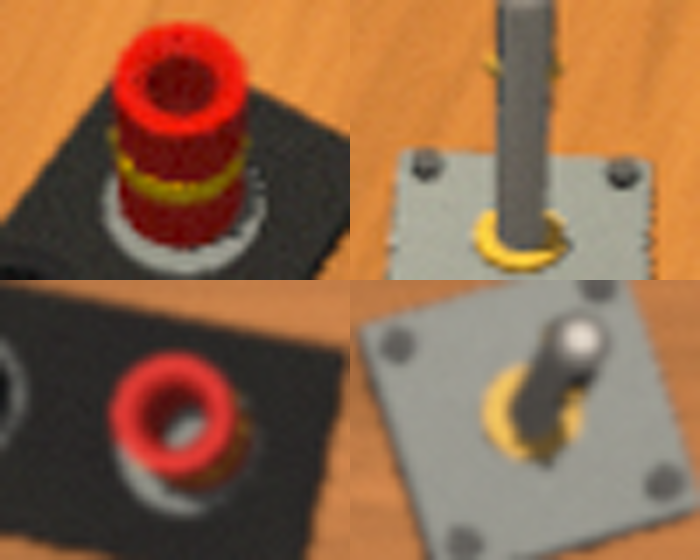

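The crop confirms the collar: red tube with a yellow band, top ring centre near side (326.7,256.1) and top (267.7,231.3). The rod tip shows at top (385.9,192), and the balls at side (330.3,153.9) and (339.6,154.7).

```bash
python3 - <<'E'
from h import *
s=grab('side'); t=grab('top')
print('collar tri',*tri(s,(326.7,256.1),t,(267.7,231.3)), plane(s,326.7,256.1,84),plane(t,267.7,231.3,84))
print('tip',plane(t,385.9,192,161),'foot',plane(t,377.85,203.55,20))
im=s['image'][:,:,:].astype(int)
g=((im.max(2)-im.min(2))<28)
for v in range(136,178,4):
    u=np.where(g[v,322:350])[0]+322; print(v,u.min() if len(u) else 0,u.max() if len(u) else 0,end='; ')
P=plane(t,377.85,203.55,20)
for z in (20,107,141,153,161): print(z,proj(s,[P[0],P[1],z]).round(1),proj(t,[P[0],P[1],z]).round(1))
c=[plane(t,*p,20)[:2] for p in ((353.4,191.2),(390,179),(402.3,215.9),(365.7,228.1))]
print(np.array(c).round(0).tolist(),[np.degrees(np.arctan2(*(c[i]-c[i-1])[::-1])).round(1) for i in range(4)])
a,b=[plane(s,*p,125)[:2] for p in((330.3,153.9),(339.6,154.7))]; print('balls',a,b,np.degrees(np.arctan2(*(a-b)[::-1])))
for q in ((278,332),(303,297)): pass
for n,p in(('blue',(200,219)),('black',(236,227)),('tq',(318,245)),('gr',(297,276)),('screw',(351,265))): print(n,plane(t,*p,0 if n=='screw' else 72)[:2].round(0))
E
```

```text
collar tri [514.3650077   44.07627007  83.40405503] 1.7039588369396377 [513.37715803  44.43708602  84.        ] [515.14256568  44.10178638  84.        ]
tip [ 595.76526918 -256.12194134  161.        ] foot [ 594.15947599 -253.83277309   20.        ]
136 0 0; 140 0 0; 144 332 337; 148 331 338; 152 331 338; 156 331 337; 160 332 337; 164 331 337; 168 322 349; 172 322 349; 176 322 349; 20 [333.3 179.8] [377.8 203.5]
107 [333.8 157.5] [382.  197.2]
141 [334.  148.1] [383.9 194.4]
153 [334.1 144.6] [384.5 193.4]
161 [334.2 142.3] [385.  192.7]
[[631.0, -187.0], [663.0, -291.0], [558.0, -320.0], [526.0, -217.0]] [np.float64(16.0), np.float64(-72.6), np.float64(-164.9), np.float64(107.2)]
balls [ 601.84936332 -245.51491378] [ 576.93212564 -250.58493214] 11.501212341121198
blue [553. 225.]
black [530. 129.]
tq [478. -86.]
gr [399. -30.]
screw [ 428. -175.]
```

Request:
{"name": "move_arm", "arguments": {
  "deltas": "-3.74 -3.29 0 0 0 0;-3.74 -3.29 0 0 0 0;-3.74 -3.29 0 0 0 0;-3.74 -3.29 0 0 0 0;-3.74 -3.29 0 0 0 0;-3.74 -3.29 0 0 0 0;-3.74 -3.29 0 0 0 0;-3.74 -3.29 0 0 0 0",
  "grip": 100
}}

```text
t: 1.1
tool_pos: [433.5, 225.6, 231.6]
orientation: [[-0.91, 0.416, 0.001], [0.416, 0.91, 0.0], [-0.0, 0.001, -1.0]]
ft_force: [-0.2, -0.6, -0.1]
grip_width: 0.996
finger_force: 0.0
```

Request:
{"name": "move_arm", "arguments": {
  "deltas": "-3.74 -3.29 0 0 0 0;-3.74 -3.29 0 0 0 0;-3.74 -3.29 0 0 0 0;-3.74 -3.29 0 0 0 0;0 0 0 0 0 0.149;0 0 0 0 0 0.149;0 0 0 0 0 0.149;0 0 0 0 0 0.149"
}}

```text
t: 1.9
tool_pos: [514.3, 45.3, 231.4]
orientation: [[-0.514, 0.858, 0.0], [0.858, 0.514, 0.0], [0.0, 0.0, -1.0]]
ft_force: [-0.4, 0.1, 0.1]
grip_width: 1.004
finger_force: 0.0
```

Request:
{"name": "move_arm", "arguments": {
  "deltas": "0 0 0 0 0 0.149;0 0 0 0 0 0.149;0 0 0 0 0 0.149;0 0 0 0 0 0.149;0 0 0 0 0 0.149;0 0 0 0 0 0;0 0 0 0 0 0"
}}

```text
t: 2.6
tool_pos: [514.2, 45.7, 231.3]
orientation: [[0.194, 0.981, -0.0], [0.981, -0.194, -0.0], [-0.0, -0.0, -1.0]]
ft_force: [-0.4, 0.1, -0.0]
grip_width: 0.999
finger_force: 0.0
```

```bash
python3 - <<'E'
from h import *
d=grab('wrist'); save(d,'w1.png'); print(d['C'],ray(d,d['cx'],d['cy']),proj(d,[514.3,44.2,84]))
hsv=cv2.cvtColor(d['image'],cv2.COLOR_RGB2HSV)
red=(((hsv[...,0]<6)|(hsv[...,0]>172))&(hsv[...,1]>170)&(hsv[...,2]>130)).astype(np.uint8)
for c in cv2.findContours(red,cv2.RETR_EXTERNAL,cv2.CHAIN_APPROX_NONE)[0]:
    if cv2.contourArea(c)>300:
        e=cv2.fitEllipse(c); print(e,plane(d,*e[0],84),cv2.boundingRect(c))
E
```

```text
[529.645846   117.12743008 374.54425354] [-0.05584301 -0.28316618 -0.95744372] [318.34584076 187.4613345 ]
((272.4409484863281, 362.50469970703125), (19.456947326660156, 106.87525177001953), 84.82398223876953) [ 436.34448506 -119.17253591   84.        ] (230, 350, 84, 26)
```

View pics/w1.png

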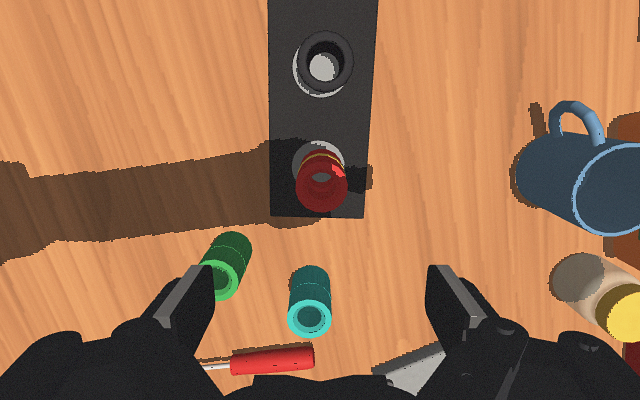

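The wrist view shows the red collar's top ring at about (322,187), with the black spacer behind it at (324,62). The open fingers straddle it across the row, so both fingers are clear of the spacer. I'll refine with a lower threshold.

```bash
python3 - <<'E'
from h import *
d=grab('wrist'); print(d['f'])
hsv=cv2.cvtColor(d['image'],cv2.COLOR_RGB2HSV)[130:230,280:370]
red=(((hsv[...,0]<8)|(hsv[...,0]>170))&(hsv[...,1]>150)&(hsv[...,2]>50)).astype(np.uint8)
c=max(cv2.findContours(red,cv2.RETR_EXTERNAL,cv2.CHAIN_APPROX_NONE)[0],key=cv2.contourArea)
x,y,w,h=cv2.boundingRect(c); print(x+280,y+130,w,h)
p=c.reshape(-1,2)+[280,130]; b=p[p[:,1]>184]; (u,v),r=cv2.minEnclosingCircle(b); print(u,v,r)
A=np.c_[2*b,np.ones(len(b))]; s=np.linalg.lstsq(A,(b**2).sum(1),rcond=None)[0]; print(s[:2],np.sqrt(s[2]+s[0]**2+s[1]**2),plane(d,s[0],s[1],84))
E
```

```text
360.5903224840951
295 149 53 63
321.0 188.0 26.172603607177734
[321.02986858 185.60048233] 25.801548771100563 [516.8101783   45.27004751  84.        ]
```

Request:
{"name": "move_arm", "arguments": {
  "deltas": "-0.05 0.13 4 0 0 0;0 0 4 0 0 0;0 0 4 0 0 0;0 0 3 0 0 0;0 0 2 0 0 0;0 0 1 0 0 0;0 0 1 0 0 0;0 0 0 0 0 0"
}}

```text
t: 3.5
tool_pos: [515.3, 44.7, 40.8]
orientation: [[0.197, 0.98, -0.001], [0.98, -0.197, 0.0], [-0.0, -0.001, -1.0]]
ft_force: [0.2, -0.1, 0.3]
grip_width: 1.003
finger_force: 0.0
```

Request:
{"name": "move_arm", "arguments": {
  "deltas": "0 0 0 0 0 0;0 0 0 0 0 0;0 0 0 0 0 0;0 0 0 0 0 0;0 0 0 0 0 0;0 0 0 0 0 0;0 0 0 0 0 0;0 0 0 0 0 0",
  "grip": 0,
  "force": 40
}}

```text
t: 4.3
tool_pos: [516.0, 44.8, 42.3]
orientation: [[0.198, 0.98, 0.002], [0.98, -0.198, 0.0], [0.001, 0.002, -1.0]]
ft_force: [-0.5, 1.5, 6.4]
grip_width: 0.496
finger_force: 40.2
```

Request:
{"name": "move_arm", "arguments": {
  "deltas": "0 0 -1 0 0 0;0 0 -2 0 0 0;0 0 -3 0 0 0;0 0 -4 0 0 0;0 0 -4 0 0 0;0 0 -3 0 0 0;0 0 -1.6 0 0 0;0 0 0 0 0 0"
}}

```text
t: 5.1
tool_pos: [516.7, 44.6, 230.0]
orientation: [[0.198, 0.98, 0.006], [0.98, -0.198, 0.001], [0.002, 0.005, -1.0]]
ft_force: [1.1, -0.6, -1.3]
grip_width: 0.502
finger_force: 40.9
```

```bash
python3 - <<'E'
from h import *
d=grab('wrist'); s=grab('side'); t=grab('top')
o=monitor.observe(); print(o['tool_pos'],o['ft_force'],o['finger_force'],o['grip_width'])
def cr(d,x,y,w,h,k): return cv2.resize(d['image'][max(y-h//2,0):y+h//2,x-w//2:x+w//2],(w*k,h*k),interpolation=cv2.INTER_CUBIC)
p=proj(s,[*o['tool_pos'][:2],230]).astype(int); q=proj(t,[*o['tool_pos'][:2],230]).astype(int); print(p,q)
save({'image':np.vstack([np.hstack([cr(s,*p,100,75,4),cr(t,*q,100,75,4)]),cr(d,320,200,640,300,1)[:, :, :] if 0 else cv2.resize(d['image'][150:400,120:520],(800,300))])[:600]},'held.png')
E
```

```text
[514.29184717  44.89234294 226.20889683] [ 0.47099928 -0.31558168 -0.8405717 ] 40.897496751776146 0.499732951048245
[326 215] [258 223]
```

View pics/held.png

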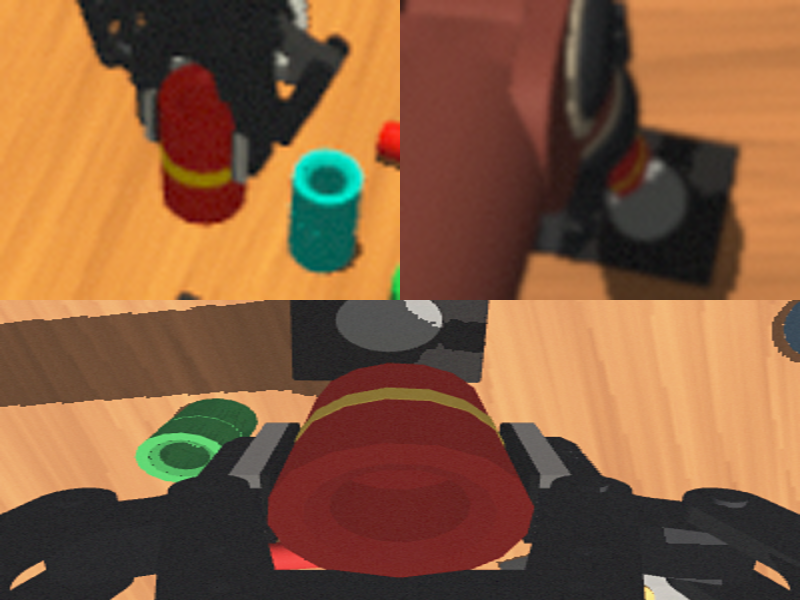

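The collar is held upright between the pads, with the yellow band just below the fingertips. Its spot on the tray is empty and the neighbours are undisturbed. Next I move past the post, so the wrist camera sees the rod above the collar in the picture.

Request:
{"name": "move_arm", "arguments": {
  "deltas": "-2 0.9 -1 0 0 0;-4 1.75 -0.4 0 0 0;-4 1.75 0 0 0 0;-4 1.75 0 0 0 0;-4 1.75 0 0 0 0;-4 1.75 0 0 0 0;-4 1.75 0 0 0 0;-4 1.75 0 0 0 0"
}}

```text
t: 6.05
tool_pos: [584.4, -276.5, 238.9]
orientation: [[0.198, 0.98, -0.004], [0.98, -0.198, 0.002], [0.001, -0.004, -1.0]]
ft_force: [0.3, -0.6, -1.0]
grip_width: 0.497
finger_force: 40.9
```

Request:
{"name": "move_arm", "arguments": {
  "deltas": "-3.5 1.5 0 0 0 0;-2 0.9 0 0 0 0;-1 0.3 0 0 0 0;0 0 0 0 0 0;0 0 0 0 0 0;0 0 0 0 0 0;0 0 0 0 0 0"
}}

```text
t: 6.75
tool_pos: [599.3, -342.4, 241.5]
orientation: [[0.195, 0.981, 0.0], [0.981, -0.195, 0.001], [0.001, 0.0, -1.0]]
ft_force: [-0.3, 0.8, -1.2]
grip_width: 0.495
finger_force: 40.9
```

```bash
python3 - <<'E'
from h import *
d=grab('wrist'); save(d,'w2.png'); o=monitor.observe(); print(o['tool_pos'],o['orientation'],o['ft_force'],o['joint_velocities'].round(3)); np.savez('w2.npz',**d)
for z in (20,125,153,161): print(z,proj(d,[595,-255,z]))
E
```

```text
[ 599.13921221 -342.81122405  241.60330324] [[ 1.95739222e-01  9.80655910e-01  3.78893530e-04]
 [ 9.80655674e-01 -1.95739452e-01  7.18301239e-04]
 [ 7.78570767e-04  2.30964365e-04 -9.99999670e-01]] [ 0.12957883  0.37758456 -0.34489606] [ 0.007  0.     0.008 -0.005  0.001 -0.003  0.001]
20 [295.9484324   81.21876212]
125 [286.35866394  75.8587192 ]
153 [282.31121941  73.59646683]
161 [280.96578176  72.84445665]
```

View pics/w2.png

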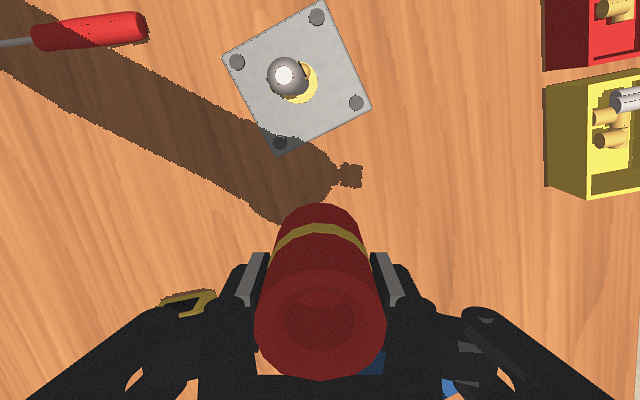

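The wrist view shows the rod's bright tip at about (285,75), against the predicted (281,73), and the held collar is clear of it. I'll fit the tip precisely.

```bash
python3 - <<'E'
from h import *
d=dict(np.load('w2.npz')); im=d['image']; o=monitor.observe()
g=cv2.cvtColor(im,cv2.COLOR_RGB2GRAY)[50:110,260:325]
m=(g>200).astype(np.uint8)
c=max(cv2.findContours(m,cv2.RETR_EXTERNAL,cv2.CHAIN_APPROX_NONE)[0],key=cv2.contourArea)
M=cv2.moments(m,True); (u,v),r=cv2.minEnclosingCircle(c); print(cv2.contourArea(c),u+260,v+50,r)
M=cv2.moments(c); p=(M['m10']/M['m00']+260,M['m01']/M['m00']+50); print(p)
P=plane(d,*p,161); print('tip',P)
dk=((g<130)).astype(np.uint8); c=max(cv2.findContours(dk,cv2.RETR_EXTERNAL,cv2.CHAIN_APPROX_NONE)[0],key=cv2.contourArea); print('rod outline',cv2.boundingRect(c),cv2.contourArea(c))
# foot corners via minAreaRect of grey
i=im.astype(int); q=((i.max(2)-i.min(2))<22)&(i.mean(2)>60); q=q[:165,200:400].astype(np.uint8)
c=max(cv2.findContours(q,cv2.RETR_EXTERNAL,cv2.CHAIN_APPROX_NONE)[0],key=cv2.contourArea); R=cv2.minAreaRect(c); print(R); print('foot',plane(d,R[0][0]+200,R[0][1],20), 'pred col axis')
cc=np.array([515.5,44.8]);T=o['orientation']; dw=np.array([P[0]-o['tool_pos'][0],P[1]-o['tool_pos'][1],0]); print('delta tool mm',T.T@dw)
E
```

```text
311.5 297.5 82.07143020629883 21.21931266784668
(307.4205457463884, 89.0)
tip [ 608.33380518 -266.8455189   161.        ]
rod outline (6, 7, 43, 43) 1269.0
((99.3419189453125, 79.01580047607422), (120.99959564208984, 117.87096405029297), 61.460018157958984)
foot [ 598.61555436 -253.67889355   20.        ] pred col axis
delta tool mm [ 7.62959423e+01 -5.85275357e+00  5.80500319e-02]
```

```bash
python3 - <<'E'
from h import *
d=dict(np.load('w2.npz')); im=d['image'].astype(int); o=monitor.observe()
m=((im.min(2)>185)).astype(np.uint8)
k,lab,st,ce=cv2.connectedComponentsWithStats(m[55:100,265:310])
for j in range(1,k):
    if st[j,4]>40:
        p=ce[j]+[265,55]; print(st[j],p,plane(d,*p,161))
# rod disc outline: left/upper edge of dark vs foot
g=cv2.GaussianBlur(cv2.cvtColor(d['image'],cv2.COLOR_RGB2GRAY),(3,3),0)
h=cv2.HoughCircles(g[40:115,250:330],cv2.HOUGH_GRADIENT,1,5,param1=100,param2=10,minRadius=15,maxRadius=25)
for x,y,r in h[0][:4]: print(x+250,y+40,r,plane(d,x+250,y+40,153))
E
```

```text
[ 10  11  18  19 255] [283.30588235  75.00392157] [ 596.07616011 -256.42989749  161.        ]
283.5 74.5 17.4 [ 595.59141365 -255.64463687  153.        ]
292.5 80.5 24.4 [ 600.2001869  -260.07927553  153.        ]
287.5 78.5 19.4 [ 597.46572218 -258.35911835  153.        ]
298.5 84.5 17.7 [ 603.29603208 -263.05814952  153.        ]
```

Request:
{"name": "move_arm", "arguments": {
  "deltas": "1 -0.25 0 0 0 0;2 -0.5 0 0 0 0;2.4 -0.6 0 0 0 0;1.8 -0.4 0 0 0 0;1 -0.2 0 0 0 0;0.2 -0.07 0 0 0 0;0 0 0 0 0 0;0 0 0 0 0 0"
}}

```text
t: 7.6
tool_pos: [595.0, -259.5, 241.5]
orientation: [[0.199, 0.98, -0.0], [0.98, -0.199, -0.001], [-0.001, 0.0, -1.0]]
ft_force: [0.3, -1.0, -1.6]
grip_width: 0.495
finger_force: 40.9
```

Request:
{"name": "move_arm", "arguments": {
  "deltas": "0 0 1 0 0 0;0 0 1 0 0 0;0 0 1 0 0 0;0 0 1 0 0 0;0 0 0.5 0 0 0;0 0 0 0 0 0;0 0 0 0 0 0;0 0 0 0 0 0"
}}

```text
t: 8.4
tool_pos: [595.8, -258.3, 196.9]
orientation: [[0.198, 0.98, 0.001], [0.98, -0.198, -0.001], [-0.0, 0.001, -1.0]]
ft_force: [-1.3, -0.7, -1.3]
grip_width: 0.494
finger_force: 40.9
```

```bash
python3 - <<'E'
from h import *
o=monitor.observe(); print(o['tool_pos'],o['ft_force'],o['torque'])
s=grab('side'); t=grab('top')
def cr(d,x,y,w,h,k): return cv2.resize(d['image'][y-h//2:y+h//2,x-w//2:x+w//2],(w*k,h*k),interpolation=cv2.INTER_CUBIC)
save({'image':np.hstack([cr(s,334,150,60,90,6),cr(t,382,198,60,90,6)])},'over.png')
E
```

```text
[ 595.83282042 -258.30159418  196.92436283] [-1.32444289 -0.72244397 -1.28120012] [0.04700192 0.02120307 0.04230339]
```

View pics/over.png

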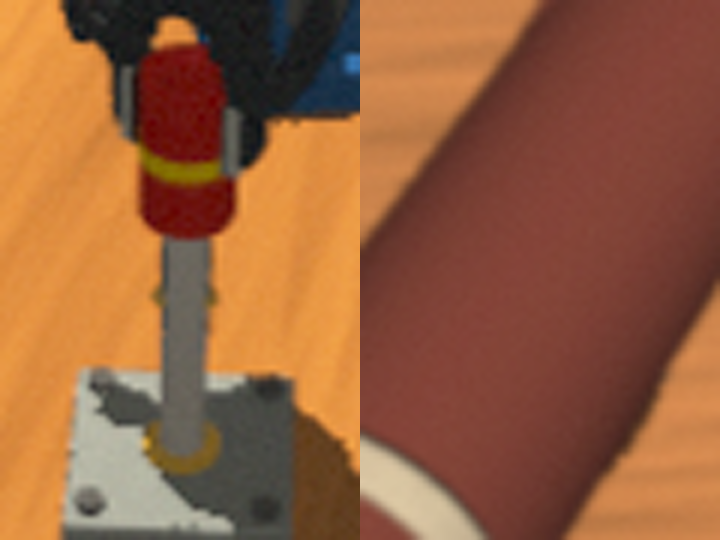

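The side crop shows the collar lined up over the rod, its lower edge at about row 144, and the balls sticking out at row 154 (about 118 mm up). The tool is 1.8 mm short in y, so I correct that and start threading.

Request:
{"name": "move_arm", "arguments": {
  "deltas": "0.17 0 0 0 0 0;0 0 0 0 0 0;0 0 0.4 0 0 0;0 0 0.4 0 0 0;0 0 0.4 0 0 0;0 0 0.3 0 0 0;0 0 0 0 0 0"
}}

```text
t: 9.2
tool_pos: [595.4, -256.2, 180.4]
orientation: [[0.198, 0.98, -0.002], [0.98, -0.198, 0.001], [0.0, -0.002, -1.0]]
ft_force: [-0.6, -0.8, -1.5]
grip_width: 0.496
finger_force: 40.9
```

Request:
{"name": "move_arm", "arguments": {
  "deltas": "0 0 0.3 0 0 0;0 0 0.3 0 0 0;0 0 0.3 0 0 0;0 0 0.2 0 0 0;0 0 0 0 0 0;0 0 0 0 0 0"
}}

```text
t: 9.8
tool_pos: [595.8, -256.4, 170.3]
orientation: [[0.198, 0.98, -0.0], [0.98, -0.198, -0.0], [-0.0, 0.0, -1.0]]
ft_force: [-0.6, 0.8, -1.6]
grip_width: 0.496
finger_force: 41.0
```

Request:
{"name": "move_arm", "arguments": {
  "deltas": "0 0 0.3 0 0 0;0 0 0.3 0 0 0;0 0 0.2 0 0 0;0 0 0 0 0 0;0 0 0 0 0 0;0 0 0 0 0 0"
}}

```text
t: 10.4
tool_pos: [595.9, -256.5, 162.4]
orientation: [[0.198, 0.98, 0.0], [0.98, -0.198, -0.0], [-0.0, 0.0, -1.0]]
ft_force: [-0.2, 1.1, -1.0]
grip_width: 0.502
finger_force: 41.0
```

Request:
{"name": "move_arm", "arguments": {
  "deltas": "0 0 0.2 0 0 0;0 0 0.2 0 0 0;0 0 0.2 0 0 0;0 0 0 0 0 0;0 0 0 0 0 0"
}}

```text
t: 10.9
tool_pos: [595.8, -256.4, 156.2]
orientation: [[0.198, 0.98, -0.0], [0.98, -0.198, -0.0], [-0.0, -0.0, -1.0]]
ft_force: [-0.4, 0.2, -1.0]
grip_width: 0.494
finger_force: 41.0
```

Request:
{"name": "move_arm", "arguments": {
  "deltas": "0 0 0.2 0 0 0;0 0 0 0 0 0"
}}

```text
t: 11.1
tool_pos: [595.7, -256.3, 154.1]
orientation: [[0.198, 0.98, -0.0], [0.98, -0.198, 0.0], [0.0, -0.0, -1.0]]
ft_force: [0.5, -0.4, -0.6]
grip_width: 0.494
finger_force: 41.0
```

Request:
{"name": "move_arm", "arguments": {
  "deltas": "0 0 0.2 0 0 0;0 0 0 0 0 0"
}}

```text
t: 11.3
tool_pos: [595.7, -256.3, 152.0]
orientation: [[0.198, 0.98, -0.0], [0.98, -0.198, 0.0], [0.0, -0.0, -1.0]]
ft_force: [0.0, 0.1, -1.4]
grip_width: 0.495
finger_force: 41.0
```

Request:
{"name": "move_arm", "arguments": {
  "deltas": "0 0 0.2 0 0 0;0 0 0 0 0 0"
}}

```text
t: 11.5
tool_pos: [595.7, -256.3, 150.0]
orientation: [[0.198, 0.98, -0.0], [0.98, -0.198, 0.0], [0.0, -0.0, -1.0]]
ft_force: [0.2, 0.0, -1.2]
grip_width: 0.504
finger_force: 41.0
```

Request:
{"name": "move_arm", "arguments": {
  "deltas": "0 0 0.2 0 0 0;0 0 0 0 0 0"
}}

```text
t: 11.7
tool_pos: [595.7, -256.7, 149.1]
orientation: [[0.198, 0.98, 0.0], [0.98, -0.198, -0.0], [-0.0, 0.0, -1.0]]
ft_force: [-1.4, 0.4, 3.3]
grip_width: 0.499
finger_force: 41.3
```

Request:
{"name": "move_arm", "arguments": {
  "deltas": "0 0 0.2 0 0 0;0 0 0 0 0 0"
}}

```text
t: 11.9
tool_pos: [596.0, -256.6, 148.2]
orientation: [[0.198, 0.98, 0.001], [0.98, -0.198, -0.0], [0.0, 0.001, -1.0]]
ft_force: [-2.5, 1.0, 7.4]
grip_width: 0.498
finger_force: 41.7
```

Request:
{"name": "move_arm", "arguments": {
  "deltas": "0 0 0.2 0 0 0;0 0 0 0 0 0"
}}

```text
t: 12.1
tool_pos: [596.0, -256.3, 145.8]
orientation: [[0.198, 0.98, 0.001], [0.98, -0.198, 0.0], [0.0, 0.001, -1.0]]
ft_force: [-0.7, 0.8, 3.5]
grip_width: 0.495
finger_force: 41.4
```

Contact with the balls came at TCP ≈149.6, so the click should be near TCP ≈112. I slide on over the bore.

Request:
{"name": "move_arm", "arguments": {
  "deltas": "0 0 0.2 0 0 0;0 0 0.2 0 0 0;0 0 0 0 0 0"
}}

```text
t: 12.4
tool_pos: [595.6, -256.2, 139.8]
orientation: [[0.198, 0.98, -0.001], [0.98, -0.198, 0.0], [0.0, -0.001, -1.0]]
ft_force: [-0.6, 0.6, -0.5]
grip_width: 0.501
finger_force: 41.0
```

Request:
{"name": "move_arm", "arguments": {
  "deltas": "0 0 0.2 0 0 0;0 0 0.2 0 0 0;0 0 0.2 0 0 0;0 0 0 0 0 0"
}}

```text
t: 12.8
tool_pos: [595.4, -256.3, 133.3]
orientation: [[0.198, 0.98, -0.001], [0.98, -0.198, 0.0], [-0.0, -0.001, -1.0]]
ft_force: [0.1, -0.2, -2.4]
grip_width: 0.496
finger_force: 40.9
```

Request:
{"name": "move_arm", "arguments": {
  "deltas": "0 0 0.2 0 0 0;0 0 0.2 0 0 0;0 0 0.2 0 0 0;0 0 0 0 0 0"
}}

```text
t: 13.2
tool_pos: [595.5, -256.3, 127.6]
orientation: [[0.198, 0.98, -0.001], [0.98, -0.198, 0.0], [-0.0, -0.001, -1.0]]
ft_force: [-1.0, 0.7, -2.3]
grip_width: 0.498
finger_force: 40.9
```

Request:
{"name": "move_arm", "arguments": {
  "deltas": "0 0 0.2 0 0 0;0 0 0.2 0 0 0;0 0 0 0 0 0"
}}

```text
t: 13.5
tool_pos: [595.5, -256.3, 123.7]
orientation: [[0.198, 0.98, -0.001], [0.98, -0.198, 0.0], [-0.0, -0.001, -1.0]]
ft_force: [-0.0, 0.7, -0.6]
grip_width: 0.497
finger_force: 41.0
```

Request:
{"name": "move_arm", "arguments": {
  "deltas": "0 0 0.2 0 0 0;0 0 0 0 0 0"
}}

```text
t: 13.7
tool_pos: [595.5, -256.3, 121.6]
orientation: [[0.198, 0.98, -0.001], [0.98, -0.198, 0.0], [-0.0, -0.001, -1.0]]
ft_force: [-0.7, 0.6, -1.0]
grip_width: 0.498
finger_force: 40.9
```

Request:
{"name": "move_arm", "arguments": {
  "deltas": "0 0 0.1 0 0 0;0 0 0 0 0 0"
}}

```text
t: 13.9
tool_pos: [595.7, -256.3, 121.1]
orientation: [[0.198, 0.98, -0.0], [0.98, -0.198, 0.0], [0.0, -0.0, -1.0]]
ft_force: [-0.4, 1.4, -0.3]
grip_width: 0.496
finger_force: 41.1
```

Request:
{"name": "move_arm", "arguments": {
  "deltas": "0 0 0.1 0 0 0;0 0 0 0 0 0"
}}

```text
t: 14.1
tool_pos: [595.6, -256.3, 120.0]
orientation: [[0.198, 0.98, -0.0], [0.98, -0.198, 0.0], [-0.0, -0.0, -1.0]]
ft_force: [-1.0, 0.9, -0.7]
grip_width: 0.5
finger_force: 41.0
```

Request:
{"name": "move_arm", "arguments": {
  "deltas": "0 0 0.1 0 0 0;0 0 0 0 0 0"
}}

```text
t: 14.3
tool_pos: [595.4, -256.3, 118.4]
orientation: [[0.198, 0.98, -0.001], [0.98, -0.198, 0.0], [-0.0, -0.001, -1.0]]
ft_force: [0.1, 0.6, -5.3]
grip_width: 0.496
finger_force: 41.1
```

Request:
{"name": "move_arm", "arguments": {
  "deltas": "0 0 0.1 0 0 0;0 0 0 0 0 0"
}}

```text
t: 14.5
tool_pos: [595.4, -256.3, 117.3]
orientation: [[0.198, 0.98, -0.001], [0.98, -0.198, 0.0], [-0.0, -0.001, -1.0]]
ft_force: [0.2, 1.0, -6.2]
grip_width: 0.5
finger_force: 41.3
```

Request:
{"name": "move_arm", "arguments": {
  "deltas": "0 0 0.1 0 0 0;0 0 0 0 0 0"
}}

```text
t: 14.7
tool_pos: [595.5, -256.3, 116.8]
orientation: [[0.198, 0.98, -0.001], [0.98, -0.198, 0.0], [0.0, -0.001, -1.0]]
ft_force: [0.1, 0.8, -5.9]
grip_width: 0.495
finger_force: 41.4
```

The pull-in starts at TCP ≈119. I follow it in 1 mm steps until the pull fades.

Request:
{"name": "move_arm", "arguments": {
  "deltas": "0 0 0.1 0 0 0;0 0 0 0 0 0"
}}

```text
t: 14.9
tool_pos: [595.4, -256.3, 115.7]
orientation: [[0.198, 0.98, -0.001], [0.98, -0.198, 0.0], [-0.0, -0.001, -1.0]]
ft_force: [-0.6, -0.6, -7.9]
grip_width: 0.495
finger_force: 41.5
```

Request:
{"name": "move_arm", "arguments": {
  "deltas": "0 0 0.1 0 0 0;0 0 0 0 0 0"
}}

```text
t: 15.1
tool_pos: [595.3, -256.3, 114.5]
orientation: [[0.198, 0.98, -0.001], [0.98, -0.198, 0.0], [-0.0, -0.001, -1.0]]
ft_force: [-0.2, 0.5, -9.1]
grip_width: 0.497
finger_force: 41.7
```

Request:
{"name": "move_arm", "arguments": {
  "deltas": "0 0 0.1 0 0 0;0 0 0 0 0 0"
}}

```text
t: 15.3
tool_pos: [595.3, -256.4, 114.0]
orientation: [[0.198, 0.98, -0.001], [0.98, -0.198, 0.0], [-0.0, -0.001, -1.0]]
ft_force: [-1.1, 0.2, -8.6]
grip_width: 0.492
finger_force: 41.8
```

Request:
{"name": "move_arm", "arguments": {
  "deltas": "0 0 0.1 0 0 0;0 0 0 0 0 0"
}}

```text
t: 15.5
tool_pos: [595.6, -256.6, 113.7]
orientation: [[0.198, 0.98, -0.0], [0.98, -0.198, -0.0], [-0.0, -0.0, -1.0]]
ft_force: [-2.3, 0.1, -6.2]
grip_width: 0.498
finger_force: 41.9
```

Request:
{"name": "move_arm", "arguments": {
  "deltas": "0 0 0.05 0 0 0;0 0 0 0 0 0"
}}

```text
t: 15.7
tool_pos: [595.6, -256.7, 113.5]
orientation: [[0.198, 0.98, 0.0], [0.98, -0.198, -0.0], [-0.0, 0.0, -1.0]]
ft_force: [-2.8, 0.7, -1.2]
grip_width: 0.494
finger_force: 42.2
```

Request:
{"name": "move_arm", "arguments": {
  "deltas": "0 0 0.05 0 0 0;0 0 0 0 0 0"
}}

```text
t: 15.9
tool_pos: [595.8, -256.5, 113.0]
orientation: [[0.198, 0.98, 0.0], [0.98, -0.198, -0.0], [-0.0, 0.0, -1.0]]
ft_force: [-4.2, 2.8, 1.4]
grip_width: 0.497
finger_force: 42.4
```

Request:
{"name": "move_arm", "arguments": {
  "deltas": "0 0 0.05 0 0 0;0 0 0 0 0 0"
}}

```text
t: 16.1
tool_pos: [596.0, -256.3, 112.2]
orientation: [[0.198, 0.98, 0.0], [0.98, -0.198, -0.0], [0.0, 0.0, -1.0]]
ft_force: [-4.0, 1.6, -0.2]
grip_width: 0.496
finger_force: 42.4
```

The force has gone through zero at TCP ≈112, so the collar is in the click. I hold there.

Request:
{"name": "move_arm", "arguments": {
  "deltas": "0 0 0 0 0 0;0 0 0 0 0 0;0 0 0 0 0 0;0 0 0 0 0 0;0 0 0 0 0 0;0 0 0 0 0 0;0 0 0 0 0 0;0 0 0 0 0 0"
}}

```text
t: 16.9
tool_pos: [596.0, -256.3, 111.8]
orientation: [[0.198, 0.98, 0.0], [0.98, -0.198, -0.0], [0.0, 0.0, -1.0]]
ft_force: [-2.5, 1.8, 1.1]
grip_width: 0.499
finger_force: 42.4
```

Request:
{"name": "move_arm", "arguments": {
  "deltas": "0 0 0 0 0 0;0 0 0 0 0 0;0 0 0 0 0 0;0 0 0 0 0 0",
  "force": 20
}}

```text
t: 17.3
tool_pos: [596.0, -256.3, 111.8]
orientation: [[0.197, 0.98, 0.0], [0.98, -0.197, -0.0], [0.0, 0.0, -1.0]]
ft_force: [-1.0, 1.8, 0.3]
grip_width: 0.497
finger_force: 42.4
```

Request:
{"name": "move_arm", "arguments": {
  "deltas": "0 0 0 0 0 0;0 0 0 0 0 0;0 0 0 0 0 0;0 0 0 0 0 0;0 0 0 0 0 0;0 0 0 0 0 0;0 0 0 0 0 0;0 0 0 0 0 0",
  "grip": 100
}}

```text
t: 18.1
tool_pos: [595.8, -256.4, 111.8]
orientation: [[0.198, 0.98, 0.0], [0.98, -0.198, -0.0], [-0.0, 0.0, -1.0]]
ft_force: [0.0, -0.4, 0.0]
grip_width: 0.999
finger_force: 0.0
```

```bash
python3 - <<'E'
from h import *
s=grab('side'); w=grab('wrist')
save({'image':np.hstack([cv2.resize(s['image'][105:205,290:380],(400,445)),cv2.resize(w['image'][100:400,170:470],(400,445))])},'rel.png')
o=monitor.observe(); print(o['tool_pos'],o['ft_force'],o['grip_width'],o['finger_force'])
for z in (83,119,155,161): print(z,proj(s,[596,-256.3,z]))
E
```

```text
[ 595.84001954 -256.36859285  111.82574624] [-0.00143928 -0.45432325  0.1592819 ] 1.005746643320944 0.0
83 [333.30201458 163.22612751]
119 [333.53524196 153.54282987]
155 [333.780794   143.34782851]
161 [333.82298647 141.59605203]
```

View pics/rel.png

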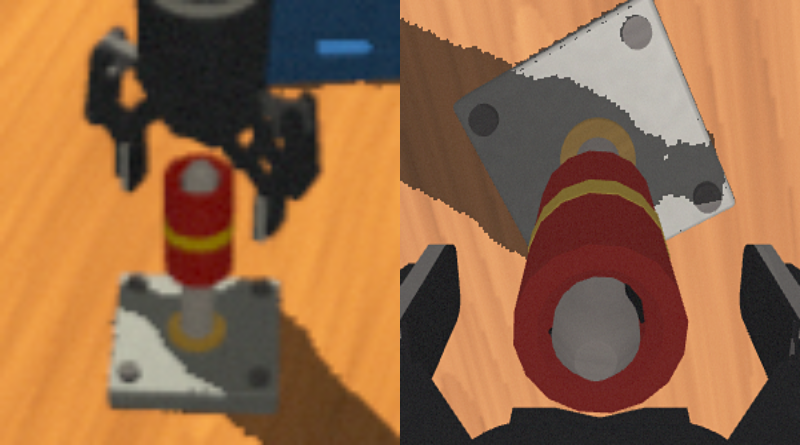

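The collar stays on the rod with the band at side row ≈159, about where the click height puts it. The fingers are open and clear on both sides, so I retreat straight up.

Request:
{"name": "move_arm", "arguments": {
  "deltas": "0 0 -1 0 0 0;0 0 -2 0 0 0;0 0 -3 0 0 0;0 0 -3 0 0 0;0 0 -2 0 0 0;0 0 -1 0 0 0;0 0 0 0 0 0;0 0 0 0 0 0"
}}

```text
t: 19.0
tool_pos: [595.3, -256.0, 231.0]
orientation: [[0.198, 0.98, -0.001], [0.98, -0.198, 0.001], [0.001, -0.002, -1.0]]
ft_force: [-0.8, 0.3, -1.0]
grip_width: 1.001
finger_force: 0.0
```

```bash
python3 - <<'E'
from h import *
s=grab('side'); save({'image':cv2.resize(s['image'][125:225,290:380],(450,500))},'end.png')
im=cv2.cvtColor(s['image'],cv2.COLOR_RGB2HSV)[130:175,315:355]
r=(((im[...,0]<8)|(im[...,0]>170))&(im[...,1]>150)&(im[...,2]>50)).astype(np.uint8)
x,y,w,h=cv2.boundingRect(cv2.findNonZero(r)); print('red rows',y+130,y+h+130,'cols',x+315,x+w+315)
# expected extremes if the centre is at 119: far top rim / near bottom rim
dirv=s['C'][:2]-[596,-256.3]; dirv/=np.linalg.norm(dirv)
for z in (113,119,125): print(z,proj(s,[*(np.array([596,-256.3])-22*dirv),z+36])[1],proj(s,[*(np.array([596,-256.3])+22*dirv),z-36])[1])
E
```

```text
red rows 140 169 cols 327 342
113 139.8469437014228 170.17886206243114
119 138.11227772585198 168.61329137433773
125 136.36248375762557 167.0343873441654
```

```bash
python3 -c "
from cell import order; print(order.close_job())"
```

```text
the job is handed in; nothing more can be done
None
```

I threaded the red collar onto the post and felt it click at about 119 mm above the bench, then held it there, released it, backed the arm off and handed the job in; the judge gave no verdict.

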